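# Mix the yellow paint on the touch-start mixer

### The arm

A 6-joint arm with a two-finger parallel gripper is mounted at the origin on the work surface. World frame = base frame: x ahead of the robot, y to its left, z up, the work surface at z = 0. Lengths are in m, angles in rad, forces in N, time in s.
With the tool pointing down it reaches from about 0.25 to 0.725 m from the base axis. Payload 4 kg.
Tool frame: the origin (TCP) lies on the centre line of the jaws, within the pads' length; the fingertips stand 25 mm ahead of it and the grasp point (between the pads) lies 6 mm ahead of it; z points along the fingers, x is the direction in which the jaws open and shut, and the axes are right-handed (so a half turn about z gives the same grasp; the last joint's range is limited). The gripper opens to 85 mm and grips with 20 to 120 N. Pads are 22 mm wide; open, the fingers measure 114 mm over their backs; the gripper's body (76 mm by 85 mm) begins 54 mm behind the grasp point. The pads swing forward as they close: fully open they stand 13 mm farther back than shut.
Start: joints at [-1.172, 0.241, 0.005, 1.335, 0, 1.571], TCP at [0.194, -0.461, 0.256] pointing down, gripper open.
Joint ranges: [-2.72, 2.72], [-1.05, 1.87], [-1.09, 1.28], [-1.99, 2.15], [-1.42, 1.44], [-3.14, 3.14]. Speed limits (rad/s): [2.79, 2.79, 3.14, 3.14, 3.14, 3.14].

### API

Orientations are given as a unit quaternion [x, y, z, w].
In Python, from workcell import bot, imaging, order gives the robot as it stands.
- The arm moves only by the tool carry_out, never from a script. Its argument "moves" is a list of rows, each a list of 5 numbers: the shift along the tool's x, y, z scaled (see below), then the turn about the tool's z scaled (see below), then the opening, from -1 (shut) to 1 (fully open). In form: [[tx, ty, tz, roll, hand], ...]. A call has 1 to 20 rows; each row is the pose to reach, as a shift and turn from the pose commanded when the call began, along the tool's axes at that moment; what a row does not reach only later rows make up. The controller multiplies each number of a shift by 0.1 m and each number of a turn by 90 degrees. A row lasts 1/10 s, in which the tool goes at most 50 mm and 8.59 degrees, less where a joint would pass 70% of its speed; a pose out of reach is approached as far as the arm can. A call with a number of a shift or a turn outside -1 to 1 is refused whole. A call with a gripper value outside its range is refused whole. The fingers move at their own pace and stop on an object; the grip force is fixed at half the most. Time passes only in rows, so rows that repeat a pose let the fingers close. It gives the time, the measured TCP pose, the force and the opening at its end, in the units of the state.
- bot.get_obs(): the state, without advancing time (a new reading comes with each control period).
- imaging.camera(name): name is "scene" or "top" or "wrist"; returns the picture (480x640x3 uint8, red, green, blue); there is no depth.
- imaging.camera_model(name): a dict with "fovy" (degrees; the focal length in pixels is half the picture's height over the tangent of half this angle, whatever the lens; pixels are square), "cx", "cy" (the principal point, pixels), "eye" and "rotation" of the camera in the world. Camera axes: x right, y up, looking along -z (the intrinsics and any distortion apply to the point x, -y, -z); pixel columns grow to the right and rows downward; lengths in m; the calibration is good to about 2 mm. A picture is of the moment at which its call begins: read the wrist's pose just before it. camera_model takes no time and is no camera call; for the wrist camera it gives the pose at the moment of the call.
- order.job_done(): hands the job in, once; it reports no verdict.
The state is a dict: "clock": time; "joint_pos": joint angles; "joint_vel": joint speeds; "tau": joint torques, N m; "eef_pos": TCP position; "tool_rot": TCP orientation; "ft_force": force on the tool from outside, world axes, zero at the start; "ft_torque": the same for the moment, N m; "grip_width": finger opening in m.
Only numpy, scipy, OpenCV 4.12 (cv2) and the standard library are available. Lean on these libraries where they do the work, as an engineer would, in place of code of your own. Each camera call takes 0.05 s, during which the arm holds its last target.

### The job

Mix the yellow paint for the car body: take the yellow bottle out of the wooden caddy and, holding it upright on the middle of the mixer's sprung round pad, press the pad fully down and keep it down for at least two seconds. Then gently stand the bottle upright, wholly on the green mat beside the white car body, and let go. Leave the other bottles and everything else where they are.

Things in the scene. Friction and masses are not known exactly. Their poses are not given: they have to be found in the camera images.
- yellow_bottle: The bottle to mix: closed yellow 60 ml plastic paint bottle with yellow cap, white label band low down; 96 mm tall, about 90 g. Straight round side 38 mm in diameter from the base up to 70 mm, then a shoulder, and a 29 mm cap from 76 to 96 mm. Origin: centre of its underside, z up along the bottle. Stands in one of the caddy's four compartments; which one varies.
- white_bottle: Same bottle in white, also in the caddy. Leave alone. Origin: centre of its underside.
- blue_bottle: Same bottle in blue, also in the caddy. Leave alone. Origin: centre of its underside.
- black_bottle: Same bottle in black, also in the caddy. Leave alone. Origin: centre of its underside.
- caddy: Loose plywood caddy, 160 x 160 mm, walls 5 mm thick and 35 mm high, cross dividers 5 mm thick and 31 mm high, floor 5 mm thick, about 1 kg. Four square compartments 72 mm wide, centred at x, y = +-39 mm, one bottle near the middle of each. Origin: centre of its underside; x and y along its sides.
- mixer: Fixed cream touch-start vortex mixer, 150 mm (its x) x 115 mm (its y), casing top 80 mm high, sloped black control panel at its -x end. Its sprung round pad sits on top, 17.5 mm from the middle towards +x. Origin: centre of its underside.
- pad_top (a point): Centre of the upper face of the mixer's round black pad (grey disc 65 mm across inside a lip 4 mm high; 76 mm overall). 104 mm above the ledge when the pad is up; moves with the pad. z up.
- mixer_pad (a joint): Travel of the pad in m: 0 = up, 0.008 = fully down at its stop. Preloaded spring: it starts to move at about 3.5 N and needs about 10 N to be fully down; it springs up again when let go. The weight of a bottle does not move it.
- mat: Fixed green cutting mat lying on the ledge, 200 mm (its x) x 170 mm (its y), 3 mm thick. Origin: centre of its underside. The car shell lies along its x on its +y half; the -y half is free.
- car_shell: Loose bare white 1:32 car body shell, 132 mm long (its x), 57 mm wide, 34 mm high, on the mat, centred about 45 mm to the mat's +y. Leave alone. Origin: centre of its underside.
- ammeter: Loose squat round brown bakelite ammeter, 90 mm in diameter, 46 mm high, glass face up, beyond the work to the left. Leave alone. Origin: centre of its underside.
- power_pack: Fixed aluminium power pack, 110 mm (x) x 150 mm (y), 92 mm high over its two toggle switches, beyond the work to the right. Origin: centre of its underside.
Mind the look-alikes: they are no part of the job. What is shaped like the yellow_bottle but pink or turquoise is not meant.

How it is judged:
On the way:
1. the yellow bottle, held upright on the middle of the mixer's pad, keeps the pad fully down for two seconds (value of joint mixer_pad above 0.0065 m and contact force between yellow_bottle and mixer above 4 N and contact force between the fingers and yellow_bottle above 1 N and angle between yellow_bottle's own z axis and vertical below 0.2 rad and horizontal distance between yellow_bottle and pad_top below 0.015 m), for 1.9 s.
At the end, for the whole second after the job is handed in: The yellow bottle stands upright (within 6 degrees), released and at rest, its base wholly on the green mat (3 mm grace); the mixer pad is up again; the other three bottles stand upright in the caddy, nothing else moved more than 30 mm (x of yellow_bottle in the frame of mat between -0.084 and 0.084 m and y of yellow_bottle in the frame of mat between -0.069 and 0.069 m and z of yellow_bottle in the frame of mat between 0 and 0.007 m and angle between each of yellow_bottle, white_bottle, blue_bottle, black_bottle's own z axis and vertical below 0.1 rad and linear speed of yellow_bottle below 0.02 m/s and value of joint mixer_pad below 0.0015 m and distance of each of white_bottle, blue_bottle, black_bottle, caddy, car_shell, ammeter from where it was at the start of the episode below 0.03 m); the robot touches nothing.
It fails at once if another bottle or the caddy is moved more than 30 mm (distance of any of white_bottle, blue_bottle, black_bottle, caddy from where it was at the start of the episode above 0.03 m).
It fails at once if the car shell or ammeter is moved more than 30 mm (distance of any of car_shell, ammeter from where it was at the start of the episode above 0.03 m).
It fails at once if the yellow bottle is dropped from more than about 30 mm (contact force between the fingers and yellow_bottle below 0.1 N and height (world z) of yellow_bottle above 0.02 m and linear speed of yellow_bottle above 0.4 m/s).
It also fails if it takes over 58 s, if anything falls off the work surface, if the arm or the gripper's body presses on something with over 40 N, if the wrist force passes 120 N, or if a joint passes its speed limit or range.

## Working session

There is one attempt and no reset: what is moved stays moved. The work goes in short steps, Python scripts to look and compute and a tool call to move; the robot and the scene stay as the last step left them, time stands still between calls to the robot, and variables do not carry over. Pictures are saved under pics/ and viewed, and the job is handed in when it is done.

Besides the shell and the picture viewer there is one more tool, called as name(argument=value, ...) on one line, values as JSON. carry_out: Moves the arm, as the interface text tells. Its arguments: {"type":"object","properties":{"moves":{"type":"array","items":{"type":"array","items":{"type":"number","minimum":-1,"maximum":1}}}},"required":["moves"]}

```bash
mkdir -p pics; ls; python3 - <<'E'
from workcell import bot, imaging, order
import cv2
print(bot.get_obs())
for n in ("scene","top","wrist"):
    m=imaging.camera_model(n); print(n,m)
    cv2.imwrite(f"pics/{n}0.png",imaging.camera(n)[:,:,::-1])
E
```

```text
pics
{'clock': 0.0, 'joint_pos': array([-1.17197545e+00,  2.41420926e-01,  3.69417150e-03,  1.33521065e+00,
       -8.01376804e-06,  1.57081787e+00]), 'joint_vel': array([ 0.00024124, -0.00062115, -0.00044547, -0.00137637,  0.00165125,
       -0.00021164]), 'tau': array([-5.33003258e-04, -3.72318792e+01,  2.52407205e+01,  1.69702090e-02,
        1.53970814e-05,  4.30246686e-06]), 'eef_pos': array([ 0.19393173, -0.46020954,  0.25539748]), 'tool_rot': array([ 8.33159828e-01, -5.53031243e-01, -8.94158184e-04, -5.88683541e-04]), 'ft_force': array([-0.50572045, -0.12218241, -0.22823708]), 'ft_torque': array([0.00679365, 0.03084512, 0.01229466]), 'grip_width': 0.08545660582902606}
scene {'fovy': 45.30975433187562, 'cx': 322.0639323658697, 'cy': 238.09779882840476, 'eye': array([1.11242878, 0.59380175, 0.90761928]), 'rotation': array([0.15314393, 0.35202465, 0.8560612 , 0.34609941])}
top {'fovy': 42.74225539540714, 'cx': 328.7151939918018, 'cy': 233.03616618685842, 'eye': array([ 0.30073513, -0.0164255 ,  1.42125181]), 'rotation': array([ 0.06764201, -0.05648843, -0.70417763,  0.70453352])}
wrist {'fovy': 71.96674098054233, 'cx': 321.03729170149865, 'cy': 245.58266301822832, 'eye': array([ 0.26738412, -0.43023591,  0.37273824]), 'rotation': array([-0.13235705,  0.08915712, -0.54568437,  0.82265497])}
```

View pics/top0.png

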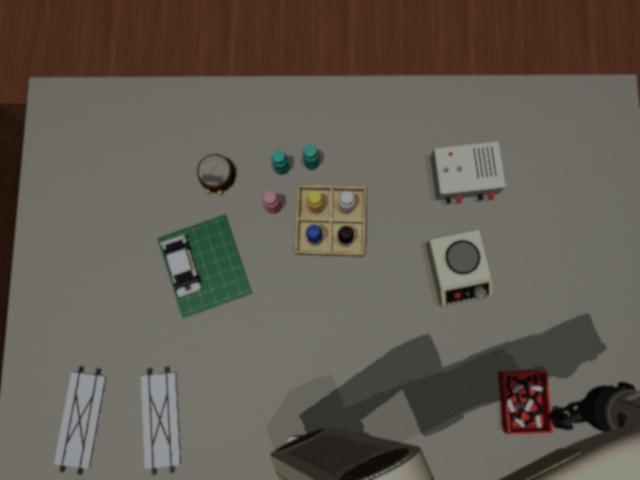

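View pics/scene0.png

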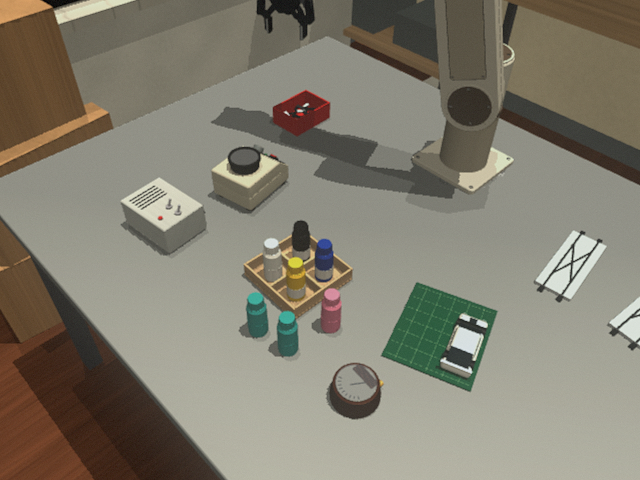

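View pics/wrist0.png

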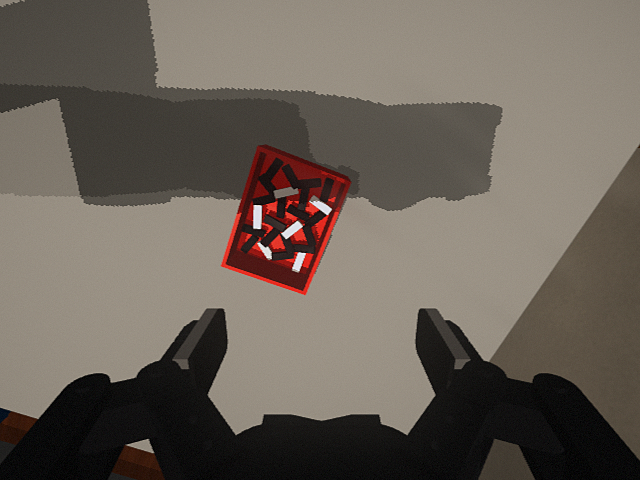

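The yellow bottle is at top-view pixel (315,200) and scene-view pixel (295,275). These could be mistaken for it, in top-view pixels:
- White: (346,200)
- Blue: (314,234)
- Black: (346,235)
- Pink: (272,201)
- Turquoise: (280,160) and (311,156)

Only the bottle at (315,200) is yellow, and it is the one standing in the caddy's far-left compartment. The mixer pad is at about (463,257) and the mat is around (205,265). Next I'll measure these and check a close crop.

```bash
cat > h.py <<'E'
import numpy as np, cv2
from scipy.spatial.transform import Rotation as R
from workcell import bot, imaging, order
def ray(m,u,v):
    f=240/np.tan(np.radians(m['fovy'])/2)
    d=np.array([(u-m['cx'])/f,-(v-m['cy'])/f,-1.0]); d=R.from_quat(m['rotation']).apply(d)
    return np.array(m['eye']),d/np.linalg.norm(d)
def onz(m,u,v,z):
    o,d=ray(m,u,v); return o+d*(z-o[2])/d[2]
def proj(m,p):
    f=240/np.tan(np.radians(m['fovy'])/2)
    c=R.from_quat(m['rotation']).inv().apply(np.array(p)-m['eye'])
    return np.array([m['cx']-f*c[0]/c[2], m['cy']+f*c[1]/c[2]])
def two(m1,p1,m2,p2):
    o1,d1=ray(m1,*p1);o2,d2=ray(m2,*p2)
    s=np.linalg.lstsq(np.stack([d1,-d2],1),o2-o1,rcond=None)[0]
    a=o1+s[0]*d1;b=o2+s[1]*d2
    return (a+b)/2,np.linalg.norm(a-b)
def mask(im,lo,hi):
    return cv2.inRange(cv2.cvtColor(im,cv2.COLOR_BGR2HSV),lo,hi)
def blobs(mk,amin=30):
    n,l,s,c=cv2.connectedComponentsWithStats(mk)
    return [(s[i].tolist(),c[i].round(1).tolist()) for i in range(1,n) if s[i][4]>=amin]
E
python3 - <<'E'
from h import *
np.set_printoptions(precision=4,suppress=True)
t=cv2.imread('pics/top0.png'); s=cv2.imread('pics/scene0.png')
T=imaging.camera_model('top');S=imaging.camera_model('scene')
for n,i in(('top',t),('scene',s)):
    print(n,'yellow',blobs(mask(i,(22,140,90),(35,255,255))))
mk=mask(t,(60,80,40),(85,255,200)); 
print('green',blobs(mk,100))
cs,_=cv2.findContours(mk,cv2.RETR_EXTERNAL,cv2.CHAIN_APPROX_NONE)
c=max(cs,key=cv2.contourArea); r=cv2.minAreaRect(c); b=cv2.boxPoints(r); print('mat box',r,b)
P=np.array([onz(T,*q,0.003) for q in b]); print(P, np.linalg.norm(P-np.roll(P,1,0),axis=1))
for (x,y,w,h,n) in ((285,175,95,90,'caddy'),(420,220,80,90,'mixer'),(150,205,110,120,'mat')):
    cv2.imwrite(f'pics/c_{n}.png',cv2.resize(t[y:y+h,x:x+w],None,fx=6,fy=6,interpolation=cv2.INTER_CUBIC)[:600,:800])
cv2.imwrite('pics/c_sc.png',cv2.resize(s[130:330,200:400],None,fx=3,fy=3,interpolation=cv2.INTER_CUBIC))
E
```

```text
top yellow [([308, 192, 15, 16, 169], [314.6, 199.6])]
scene yellow [([288, 257, 17, 21, 183], [295.7, 264.9])]
green [([303, 145, 16, 24, 187], [310.5, 156.1]), ([272, 150, 17, 24, 186], [279.5, 161.4]), ([159, 215, 92, 102, 4261], [212.9, 265.7])]
mat box ((203.58233642578125, 265.7767639160156), (83.04795837402344, 72.66119384765625), 71.14684295654297) [[155.7827 238.2206]
 [224.5456 214.7405]
 [251.382  293.3329]
 [182.6191 316.813 ]]
[[0.5406 0.4137 0.003 ]
 [0.5969 0.253  0.003 ]
 [0.4111 0.1849 0.003 ]
 [0.3571 0.3422 0.003 ]] [0.1969 0.1702 0.1978 0.1663]
```

View pics/c_caddy.png

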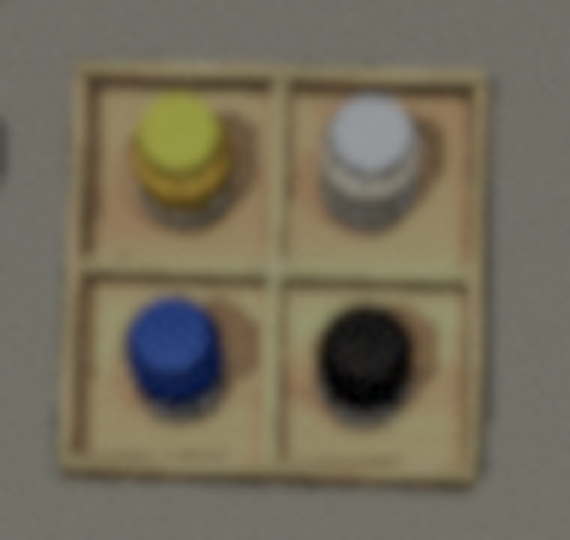

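View pics/c_mixer.png

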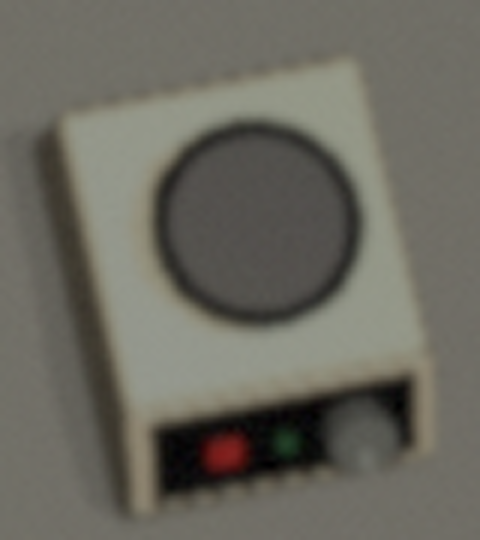

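View pics/c_sc.png

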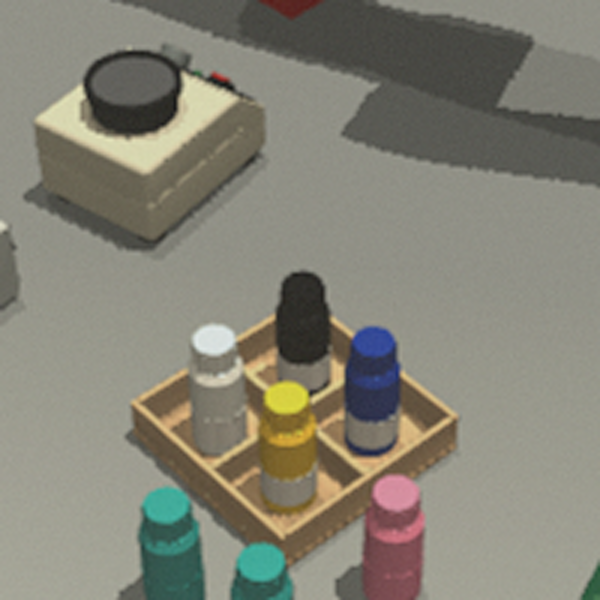

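```bash
python3 - <<'E'
from h import *
np.set_printoptions(precision=4,suppress=True)
t=cv2.imread('pics/top0.png'); s=cv2.imread('pics/scene0.png')
T=imaging.camera_model('top');S=imaging.camera_model('scene')
# cap top disc: brightest yellow
for n,i in(('top',t),('scene',s)):
    for v in (140,150,160,170,180): print(n,v,blobs(mask(i,(25,100,v),(35,255,255)),10))
# pad lip dark contour
g=cv2.cvtColor(t,cv2.COLOR_BGR2GRAY)
roi=g[230:285,435:490]; 
_,mk=cv2.threshold(roi,0,255,cv2.THRESH_OTSU+cv2.THRESH_BINARY_INV)
for b in blobs(mk): print('dark',b)
cs,_=cv2.findContours(mk,cv2.RETR_EXTERNAL,cv2.CHAIN_APPROX_NONE)
for c in cs:
    if 500<cv2.contourArea(c)<2000 and len(c)>20:
        e=cv2.fitEllipse(c); u=e[0][0]+435,e[0][1]+230; print(e,u,onz(T,*u,0.108))
cs_pts=dict(cap_t=(314.6,196.3),cap_s=(295.7,261.7),pad_t=(462.4,256.8),lip_s=(244,159))
print('cap two',two(T,(314.6,196.3),S,(295.7,261.7)),onz(T,314.6,196.3,.101),onz(S,295.7,261.7,.101))
print('pad two',two(T,(462.4,256.8),S,(244,159)),onz(T,462.4,256.8,.106),onz(S,244,159,.108))
c=[( (a+.5)/6-.5+285,(b+.5)/6-.5+175) for a,b in ((78,68),(487,75),(475,485),(62,472))]
C=np.array([onz(T,*q,.035) for q in c]); print('caddy',C,C.mean(0),np.linalg.norm(C-np.roll(C,1,0),axis=1))
E
```

```text
top 140 [([308, 191, 12, 11, 106], [313.9, 195.9])]
top 150 [([310, 193, 9, 8, 55], [314.3, 196.4])]
top 160 []
top 170 []
top 180 []
scene 140 [([288, 257, 15, 11, 137], [295.0, 262.1])]
scene 150 [([288, 257, 15, 11, 137], [295.0, 262.1])]
scene 160 [([288, 257, 15, 11, 133], [295.0, 262.1])]
scene 170 [([288, 257, 15, 11, 129], [295.0, 262.2])]
scene 180 [([288, 257, 15, 11, 119], [295.0, 262.2])]
dark ([10, 10, 36, 35, 982], [27.3, 26.9])
dark ([0, 35, 5, 20, 56], [1.2, 47.3])
((27.28227424621582, 26.868188858032227), (33.892051696777344, 35.069427490234375), 107.24090576171875) (462.2822742462158, 256.8681888580322) [ 0.4816 -0.2831  0.108 ]
cap two (array([0.6167, 0.0368, 0.1025]), np.float64(0.002158835883683093)) [0.6178 0.0361 0.101 ] [0.6151 0.0367 0.101 ]
pad two (array([ 0.4825, -0.2846,  0.0989]), np.float64(0.001575848159320244)) [ 0.4821 -0.2837  0.106 ] [ 0.4892 -0.274   0.108 ]
caddy [[ 0.6585  0.0785  0.035 ]
 [ 0.6554 -0.0801  0.035 ]
 [ 0.4951 -0.0742  0.035 ]
 [ 0.5001  0.0829  0.035 ]] [0.5773 0.0018 0.035 ] [0.1584 0.1587 0.1604 0.1572]
```

View pics/c_mat.png

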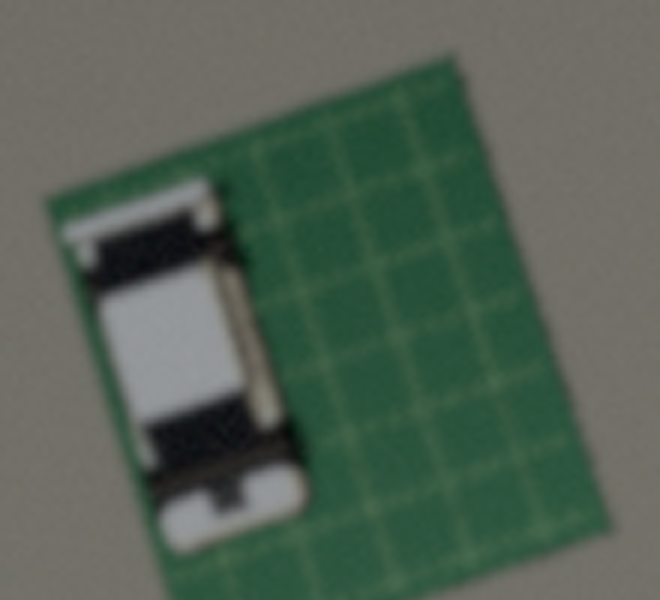

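Yellow's cap centre by two views is (0.617, 0.037, 0.102), against an expected height of 0.101. That puts it near the middle of its compartment, which is (0.617, 0.040). The pad is at about (0.482, −0.284), and the mat sides measure about 197 x 168 mm, which fits. Now I'll move towards the caddy at height.

carry_out(moves=[[-0.25,-0.5,0,0,0.6],[-0.5,-1,0,0,0.6],[-0.5,-1,0,0,0.6]])

```text
clock: 0.45
eef_pos: [0.2685, -0.3728, 0.256]
tool_rot: [0.834, -0.551, -0.001, -0.001]
ft_force: [1.9, -0.2, 0.4]
grip_width: 0.0683
```

carry_out(moves=[[-0.25,-0.5,0,0,0.6],[-0.5,-1,0,0,0.6],[-0.5,-1,0,0,0.6]])

```text
clock: 0.75
eef_pos: [0.3415, -0.2882, 0.2562]
tool_rot: [0.835, -0.551, -0.0, -0.001]
ft_force: [-0.1, -0.5, -1.1]
grip_width: 0.0684
```

carry_out(moves=[[-0.25,-0.5,0,0,0.6],[-0.5,-1,0,0,0.6],[-0.5,-1,0,0,0.6]])

```text
clock: 1.05
eef_pos: [0.4144, -0.2038, 0.2562]
tool_rot: [0.834, -0.551, 0.0, -0.0]
ft_force: [-0.4, 0.4, -0.4]
grip_width: 0.0686
```

carry_out(moves=[[-0.25,-0.5,0,-0.08,0.6],[-0.5,-1,0,-0.16,0.6],[-0.5,-1,0,-0.25,0.6],[-0.5,-1,0,-0.25,0.6],[-0.5,-1,0,-0.25,0.6]])

```text
clock: 1.55
eef_pos: [0.4845, -0.1221, 0.2559]
tool_rot: [0.924, -0.381, -0.001, 0.001]
ft_force: [-1.1, 0.2, -0.4]
grip_width: 0.0682
```

carry_out(moves=[[-0.1,-0.5,0,0,0.6],[-0.18,-1,0,0,0.6],[-0.18,-1,0,0,0.6],[-0.18,-1,0,0,0.6]])

```text
clock: 1.95
eef_pos: [0.5422, -0.0382, 0.2559]
tool_rot: [0.925, -0.381, -0.0, 0.001]
ft_force: [0.6, 0.0, 0.1]
grip_width: 0.0683
```

```bash
python3 - <<'E'
from h import *
np.set_printoptions(precision=4,suppress=True)
W=imaging.camera_model('wrist'); o=bot.get_obs()
im=imaging.camera('wrist')[:,:,::-1].copy(); cv2.imwrite('pics/w1.png',im)
print(o['eef_pos'],o['tool_rot'],W)
for b in blobs(mask(im,(22,140,60),(35,255,255)),100): print(b)
print('predicted cap',proj(W,[.617,.0365,.101]))
E
```

```text
[ 0.5422 -0.0382  0.2559] [ 0.9247 -0.3807 -0.0004  0.0006] {'fovy': 71.96674098054233, 'cx': 321.03729170149865, 'cy': 245.58266301822832, 'eye': array([0.5981, 0.0182, 0.3731]), 'rotation': array([-0.148 ,  0.0613, -0.3756,  0.9128])}
([305, 82, 40, 43, 1263], [324.5, 103.4])
predicted cap [322.024   98.7232]
```

View pics/w1.png

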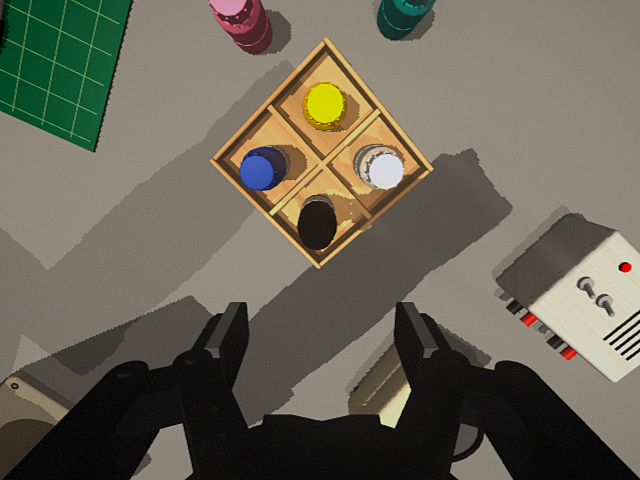

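The wrist view shows the yellow cap at (324,103), in the caddy corner furthest from the gripper. Blue is at (262,169), white at (386,170) and black at (317,222). I'll go above yellow and measure again from nearer.

```bash
python3 - <<'E'
from h import *
np.set_printoptions(precision=4,suppress=True)
W=imaging.camera_model('wrist'); im=cv2.imread('pics/w1.png')
mk=mask(im,(25,200,200),(35,255,255)); print(blobs(mk,100))
c=blobs(mk,100)[0][1]; print(onz(W,*c,.101))
c=blobs(mask(im,(22,140,60),(35,255,255)),100)[0][1]
E
```

```text
[([305, 83, 38, 40, 1104], [324.5, 102.7])]
[0.616  0.0325 0.101 ]
```

carry_out(moves=[[0,-0.4,0.3,0,0.6],[0,-0.6,0.6,0,0.6],[0,-0.6,0.6,0,0.6],[0,-0.6,0.6,0,0.6]])

```text
clock: 2.4
eef_pos: [0.5835, 0.0035, 0.1959]
tool_rot: [0.925, -0.381, -0.001, 0.001]
ft_force: [0.2, -0.0, 0.7]
grip_width: 0.0684
```

```bash
python3 - <<'E'
from h import *
np.set_printoptions(precision=4,suppress=True)
W=imaging.camera_model('wrist'); o=bot.get_obs()
im=imaging.camera('wrist')[:,:,::-1].copy(); cv2.imwrite('pics/w2.png',im)
print(o['eef_pos'],o['tool_rot'])
mk=mask(im,(25,200,190),(35,255,255)); 
for b in blobs(mk,100): print(b, onz(W,*b[1],.101))
t=imaging.camera('top')[:,:,::-1].copy(); cv2.imwrite('pics/t2.png',t)
E
```

```text
[0.5835 0.0035 0.1959] [ 0.9246 -0.381  -0.0011  0.0009]
([303, 172, 46, 42, 1433], [325.2, 192.2]) [0.6167 0.0336 0.101 ]
```

View pics/w2.png

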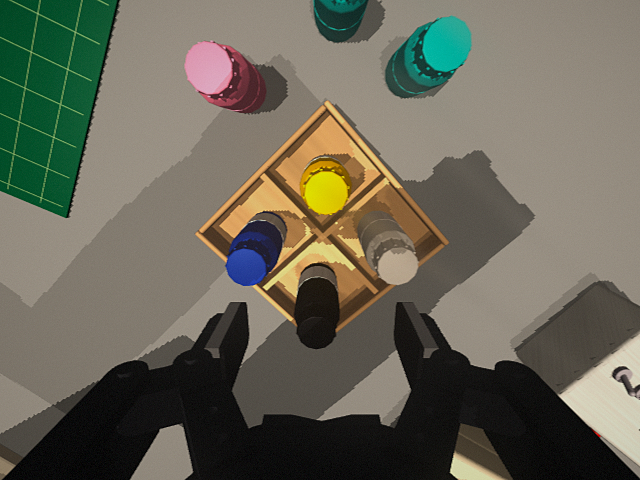

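carry_out(moves=[[0.02,-0.46,0,0,0.6],[0.02,-0.46,0.3,0,0.6],[0.02,-0.46,0.5,0,0.6],[0.02,-0.46,0.5,0,0.6]])

```text
clock: 2.9
eef_pos: [0.6167, 0.0355, 0.1449]
tool_rot: [0.925, -0.381, -0.002, 0.001]
ft_force: [-0.4, 0.2, -0.2]
grip_width: 0.0686
```

```bash
python3 - <<'E'
from h import *
np.set_printoptions(precision=4,suppress=True)
W=imaging.camera_model('wrist'); o=bot.get_obs()
im=imaging.camera('wrist')[:,:,::-1].copy(); cv2.imwrite('pics/w3.png',im)
print(o['eef_pos'],o['tool_rot'],W)
mk=mask(im,(25,150,150),(35,255,255)); 
for b in blobs(mk,100): print(b, onz(W,*b[1],.101))
E
```

```text
[0.6167 0.0355 0.1449] [ 0.9248 -0.3805 -0.0018  0.001 ] {'fovy': 71.96674098054233, 'cx': 321.03729170149865, 'cy': 245.58266301822832, 'eye': array([0.6729, 0.0919, 0.2619]), 'rotation': array([-0.1484,  0.0626, -0.3752,  0.9128])}
```

View pics/w3.png

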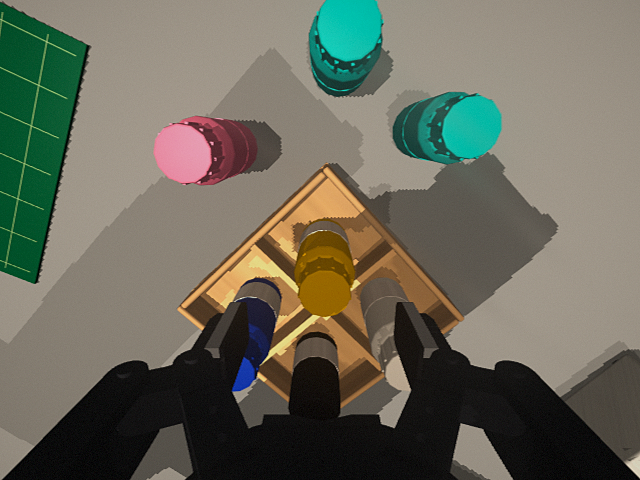

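```bash
python3 - <<'E'
from h import *
np.set_printoptions(precision=4,suppress=True)
W=imaging.camera_model('wrist'); im=cv2.imread('pics/w3.png'); o=bot.get_obs()
Rt=R.from_quat(o['tool_rot'])
for p in ((325.5,293),):
    q=onz(W,*p,.101); print(q, Rt.inv().apply(q-o['eef_pos']))
# shadowed cap ellipse by mask
mk=mask(im,(20,150,60),(35,255,255)); print(blobs(mk,100))
E
```

```text
[0.6178 0.0325 0.101 ] [0.0023 0.0021 0.0457]
[([294, 231, 61, 86, 3946], [324.1, 274.1])]
```

carry_out(moves=[[0.02,0,0.3,0,0.6],[0.02,0,0.55,0,0.6],[0.02,0,0.77,0,0.6],[0.02,0,0.77,0,0.6],[0.02,0,0.77,0,0.6]])

```text
clock: 3.45
eef_pos: [0.6209, 0.0347, 0.0714]
tool_rot: [0.925, -0.38, 0.001, -0.001]
ft_force: [-0.2, -0.5, 0.4]
grip_width: 0.068
```

```bash
python3 - <<'E'
from h import *
for n in('wrist','scene'): cv2.imwrite(f'pics/{n}4.png',imaging.camera(n)[:,:,::-1])
E
```

```text
(no output)
```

View pics/wrist4.png

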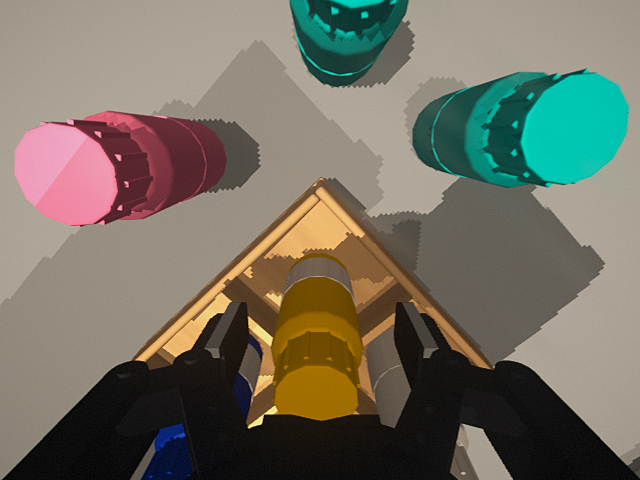

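View pics/scene4.png

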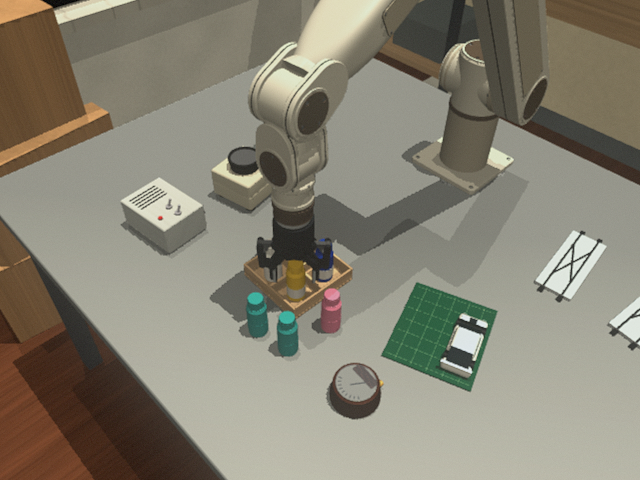

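The fingers straddle the yellow bottle in the wrist view, with its cap at (316,390) between the pads at 240 and 400. No other bottle is touched. Now I'll close the gripper.

carry_out(moves=[[0,0,0,0,-1],[0,0,0,0,-1],[0,0,0,0,-1],[0,0,0,0,-1],[0,0,0,0,-1],[0,0,0,0,-1],[0,0,0,0,-1],[0,0,0,0,-1]])

```text
clock: 4.35
eef_pos: [0.6206, 0.0356, 0.0709]
tool_rot: [0.925, -0.38, 0.001, -0.001]
ft_force: [-1.5, 1.8, 6.2]
grip_width: 0.0365
```

```bash
python3 - <<'E'
from h import *
o=bot.get_obs(); print(o['eef_pos'],o['grip_width'],o['ft_force'])
cv2.imwrite('pics/w5.png',imaging.camera('wrist')[:,:,::-1])
E
```

```text
[0.62057143 0.03555054 0.07088503] 0.03648292849933359 [-1.48513338  1.83360152  6.22884954]
```

View pics/w5.png

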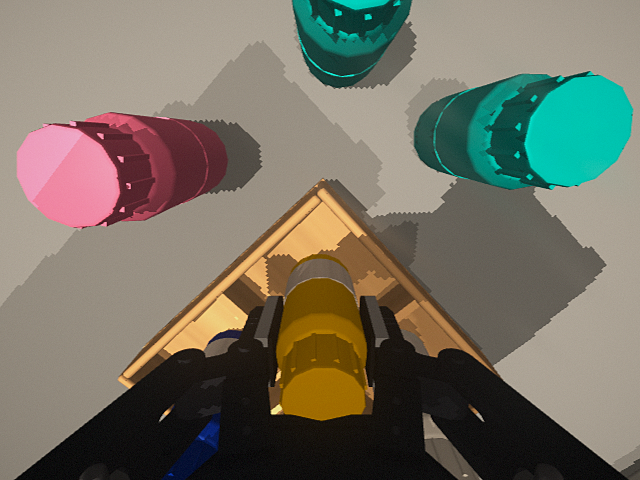

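The bottle is held: opening 36.5 mm, bottle centred between the pads. Now I'll lift it.

carry_out(moves=[[0,0,-0.1,0,-1],[0,0,-0.3,0,-1],[0,0,-0.5,0,-1],[0,0,-0.8,0,-1],[0,0,-1,0,-1],[0,0,-1,0,-1]])

```text
clock: 5.0
eef_pos: [0.6221, 0.0353, 0.1734]
tool_rot: [0.925, -0.38, 0.003, -0.002]
ft_force: [0.9, -0.5, -0.8]
grip_width: 0.0362
```

carry_out(moves=[[0,0,-0.3,0,-1],[0,0,-0.6,0,-1],[0,0,-0.6,0,-1],[0,0,-0.6,0,-1],[0,0,-0.6,0,-1]])

```text
clock: 5.5
eef_pos: [0.6189, 0.0352, 0.2271]
tool_rot: [0.925, -0.38, -0.002, 0.001]
ft_force: [-0.5, 0.7, -0.9]
grip_width: 0.0365
```

```bash
python3 - <<'E'
from h import *
np.set_printoptions(precision=4,suppress=True)
o=bot.get_obs(); print(o['eef_pos'],o['tool_rot'],o['grip_width'],o['ft_force'])
W=imaging.camera_model('wrist')
for n in('wrist','scene'): cv2.imwrite(f'pics/{n}6.png',imaging.camera(n)[:,:,::-1])
Rt=R.from_quat(o['tool_rot']); print(Rt.as_matrix())
print('to pad (tool)',Rt.inv().apply(np.array([.482,-.2835,o['eef_pos'][2]])-o['eef_pos']))
E
```

```text
[0.6189 0.0352 0.2271] [ 0.925  -0.3798 -0.0017  0.0008] 0.03648664814683152 [-0.4887  0.7193 -0.892 ]
[[ 0.7114 -0.7028 -0.0037]
 [-0.7028 -0.7114 -0.0002]
 [-0.0025  0.0028 -1.    ]]
to pad (tool) [0.1266 0.3229 0.0006]
```

View pics/wrist6.png

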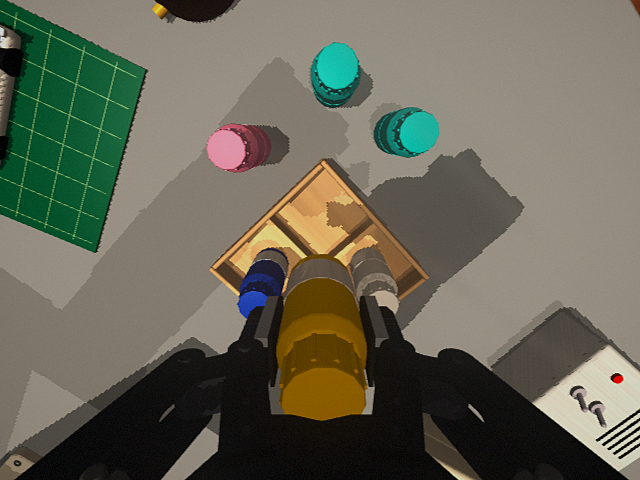

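View pics/scene6.png

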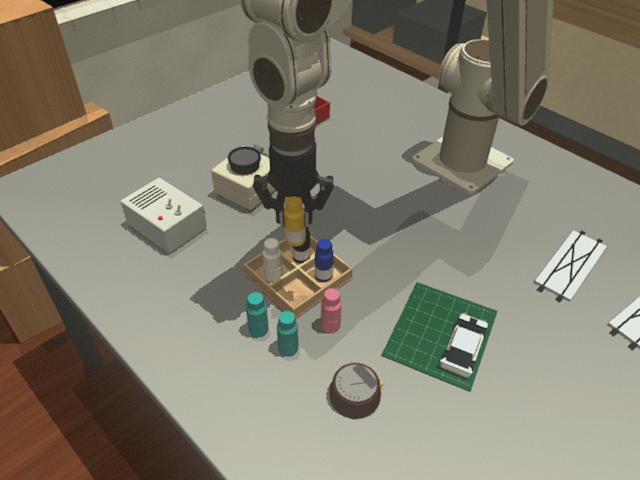

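```bash
python3 - <<'E'
from h import *
np.set_printoptions(precision=4,suppress=True)
W=imaging.camera_model('wrist'); o=bot.get_obs(); Rt=R.from_quat(o['tool_rot'])
im=cv2.imread('pics/wrist6.png')
# cap top at tool z=-0.030
for p in ((323,391),(281,390),(365,390),(323,415)):
    q=onz(W,*p,o['eef_pos'][2]+.030); print(p,Rt.inv().apply(q-o['eef_pos']))
# label/base outline: widest of base edge
for z in (.0659,): 
  for p in ((284,285),(355,285),(321,254)):
    q=onz(W,*p,o['eef_pos'][2]-z); print('base',p,Rt.inv().apply(q-o['eef_pos']))
cv2.imwrite('pics/w6c.png',cv2.resize(im[240:430,240:410],None,fx=3,fy=3))
E
```

```text
(323, 391) [ 0.0006 -0.0004 -0.03  ]
(281, 390) [-0.0131 -0.0008 -0.03  ]
(365, 390) [ 0.0142 -0.0008 -0.03  ]
(323, 415) [ 0.0006  0.0095 -0.03  ]
base (284, 285) [-0.0226  0.0068  0.066 ]
base (355, 285) [0.0205 0.0068 0.0659]
base (321, 254) [-0.0001 -0.0133  0.0659]
```

View pics/w6c.png

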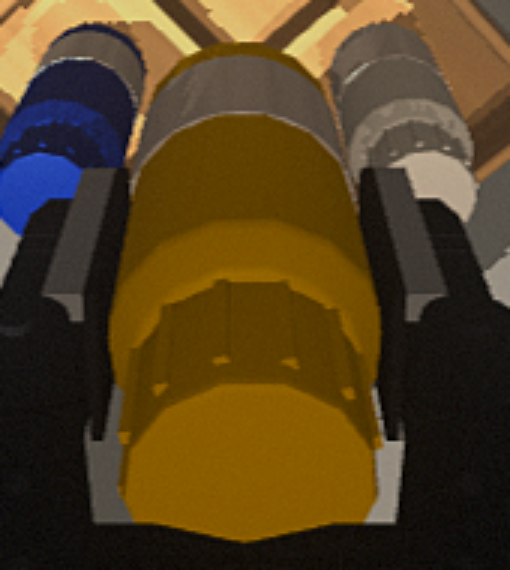

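carry_out(moves=[[0.2,0.4,0,0,-1],[0.4,0.8,0,0,-1],[0.4,1,0,0,-1],[0.4,1,0,0,-1]])

```text
clock: 6.0
eef_pos: [0.5759, -0.0664, 0.2282]
tool_rot: [0.924, -0.382, -0.002, 0.001]
ft_force: [0.2, -0.1, -1.3]
grip_width: 0.0363
```

carry_out(moves=[[0.2,0.4,0,0,-1],[0.4,0.8,0,0,-1],[0.4,1,0,0,-1],[0.4,1,0,0,-1]])

```text
clock: 6.4
eef_pos: [0.5349, -0.1647, 0.2285]
tool_rot: [0.924, -0.381, -0.001, 0.0]
ft_force: [0.2, 0.0, -1.3]
grip_width: 0.0364
```

Two wrist views put the bottle 5 mm along tool +y from the TCP and upright in the hand, so I'll aim for TCP (0.4855, −0.280) over the pad.

carry_out(moves=[[0.2,0.4,0,0,-1],[0.46,0.8,0,0,-1],[0.46,1,0,0,-1],[0.46,1,0,0,-1]])

```text
clock: 6.8
eef_pos: [0.4981, -0.2677, 0.2285]
tool_rot: [0.925, -0.381, -0.001, -0.0]
ft_force: [0.4, 1.1, -1.5]
grip_width: 0.0363
```

carry_out(moves=[[0,0.17,0.1,0,-1],[0,0.17,0.3,0,-1],[0,0.17,0.4,0,-1],[0,0.17,0.4,0,-1],[0,0.17,0.4,0,-1]])

```text
clock: 7.3
eef_pos: [0.4876, -0.2778, 0.1893]
tool_rot: [0.925, -0.379, -0.0, -0.0]
ft_force: [0.7, 0.3, 0.2]
grip_width: 0.0363
```

```bash
python3 - <<'E'
from h import *
np.set_printoptions(precision=4,suppress=True)
o=bot.get_obs(); print(o['eef_pos'],o['tool_rot'],o['grip_width'],o['ft_force'])
for n in('wrist','scene','top'): cv2.imwrite(f'pics/{n}7.png',imaging.camera(n)[:,:,::-1])
s=cv2.imread('pics/scene7.png'); cv2.imwrite('pics/s7c.png',cv2.resize(s[80:230,160:360],None,fx=4,fy=4,interpolation=cv2.INTER_CUBIC))
S=imaging.camera_model('scene'); Rt=R.from_quat(o['tool_rot'])
print('bottle at',Rt.apply([0,.005,.0659])+o['eef_pos'])
E
```

```text
[ 0.4876 -0.2778  0.1893] [ 0.9254 -0.379  -0.0001 -0.0002] 0.036303451413591245 [0.7309 0.2535 0.2323]
bottle at [ 0.4841 -0.2813  0.1234]
```

View pics/s7c.png

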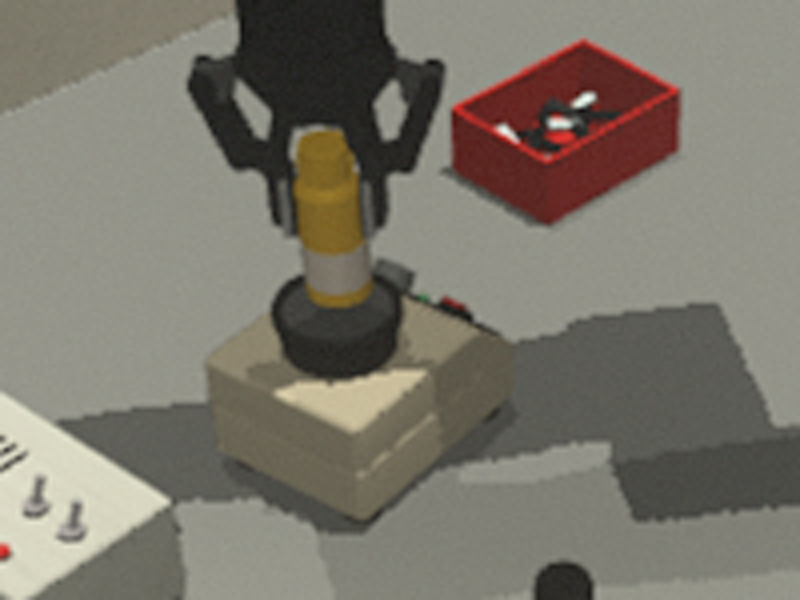

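View pics/wrist7.png

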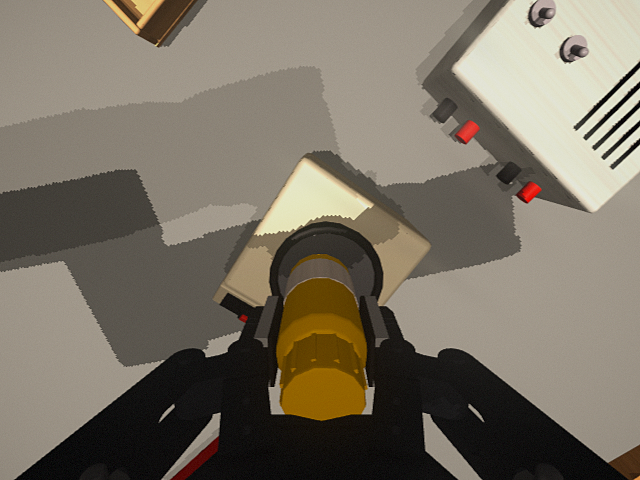

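View pics/top7.png

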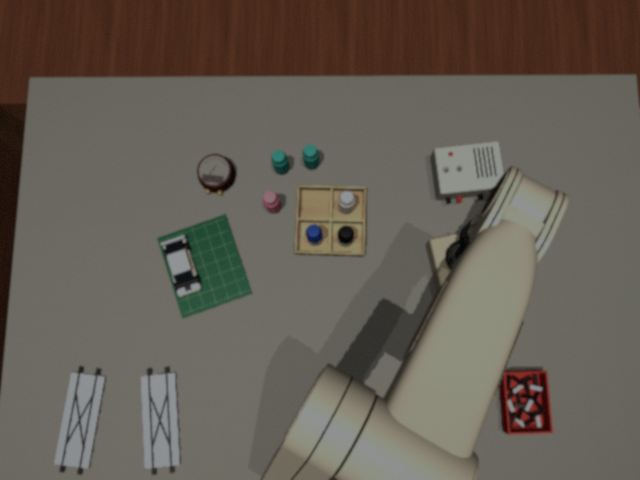

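In the wrist view the bottle is over the pad. The lip runs from x 270 to 383 with its top at row 222. I'll measure its centre.

```bash
python3 - <<'E'
from h import *
np.set_printoptions(precision=4,suppress=True)
W=imaging.camera_model('wrist'); o=bot.get_obs(); Rt=R.from_quat(o['tool_rot'])
P=[onz(W,u,v,.108) for u,v in ((270,272),(383,272),(300,230),(327,222),(355,230))]
for p in P: print(p, Rt.inv().apply(p-o['eef_pos'])[:2])
# circle fit in tool xy with radius .038
from scipy.optimize import least_squares
Q=np.array([Rt.inv().apply(p-o['eef_pos'])[:2] for p in P])
r=least_squares(lambda c:np.hypot(*(Q-c).T)-.038,[0,0]); print(r.x,r.fun, Rt.apply([*r.x,0])+o['eef_pos'])
W_,S=W,imaging.camera_model('scene')
# predicted outline of label in scene: bottle base
print(proj(S,Rt.apply([0,.005,.0659])+o['eef_pos']), proj(S,[.482,-.2835,.108]))
E
```

```text
[ 0.4604 -0.2589  0.108 ] [-0.0335  0.0051]
[ 0.513  -0.3107  0.108 ] [0.0404 0.0052]
[ 0.4947 -0.2528  0.108 ] [-0.0133 -0.0233]
[ 0.5104 -0.2609  0.108 ] [ 0.0036 -0.0285]
[ 0.5193 -0.2769  0.108 ] [ 0.0211 -0.0233]
[0.0035 0.0102] [-0.0007 -0.0008 -0.0005  0.0007 -0.0001] [ 0.483  -0.2884  0.1903]
[242.808  150.6882] [243.8148 155.8595]
```

carry_out(moves=[[0.03,0.04,0.05,0,-1],[0.03,0.04,0.1,0,-1],[0.03,0.04,0.14,0,-1],[0.03,0.04,0.17,0,-1],[0.03,0.04,0.2,0,-1],[0.03,0.04,0.23,0,-1],[0.03,0.04,0.23,0,-1]])

```text
clock: 8.15
eef_pos: [0.4859, -0.2837, 0.1666]
tool_rot: [0.925, -0.38, -0.0, 0.0]
ft_force: [-2.9, 0.7, 5.4]
grip_width: 0.0365
```

The force is 5.4 N at about 3.3 mm of pad travel, which matches the spring. I'll press on to the stop.

carry_out(moves=[[0,0,0.02,0,-1],[0,0,0.04,0,-1],[0,0,0.06,0,-1],[0,0,0.06,0,-1]])

```text
clock: 8.55
eef_pos: [0.4859, -0.2836, 0.1619]
tool_rot: [0.925, -0.38, 0.0, 0.0]
ft_force: [-4.3, 1.9, 8.4]
grip_width: 0.0364
```

carry_out(moves=[[0,0,0.02,0,-1],[0,0,0.03,0,-1],[0,0,0.03,0,-1]])

```text
clock: 8.85
eef_pos: [0.4859, -0.2836, 0.1617]
tool_rot: [0.925, -0.38, 0.001, 0.0]
ft_force: [-8.8, 5.0, 22.0]
grip_width: 0.0368
```

The force jumped to 22 N with no further travel, so the pad is on its stop. I'll hold it there.

carry_out(moves=[[0,0,0,0,-1],[0,0,0,0,-1],[0,0,0,0,-1],[0,0,0,0,-1],[0,0,0,0,-1],[0,0,0,0,-1],[0,0,0,0,-1],[0,0,0,0,-1],[0,0,0,0,-1],[0,0,0,0,-1],[0,0,0,0,-1],[0,0,0,0,-1],[0,0,0,0,-1],[0,0,0,0,-1],[0,0,0,0,-1],[0,0,0,0,-1],[0,0,0,0,-1],[0,0,0,0,-1],[0,0,0,0,-1],[0,0,0,0,-1]])

```text
clock: 10.85
eef_pos: [0.4859, -0.2836, 0.1616]
tool_rot: [0.925, -0.38, 0.001, 0.0]
ft_force: [-7.4, 4.6, 22.2]
grip_width: 0.0364
```

```bash
python3 - <<'E'
from h import *
np.set_printoptions(precision=4,suppress=True)
o=bot.get_obs(); print(o['clock'],o['eef_pos'],o['tool_rot'],o['grip_width'],o['ft_force'])
for n in('wrist','scene'): cv2.imwrite(f'pics/{n}8.png',imaging.camera(n)[:,:,::-1])
a=cv2.imread('pics/scene7.png')[80:230,190:300];b=cv2.imread('pics/scene8.png')[80:230,190:300]
cv2.imwrite('pics/s8c.png',cv2.resize(np.hstack([a,b]),None,fx=3.6,fy=3.6,interpolation=cv2.INTER_CUBIC))
E
```

```text
10.85 [ 0.4859 -0.2836  0.1616] [ 0.925  -0.3799  0.0014  0.0002] 0.0364208201830448 [-7.431   4.6173 22.2223]
```

View pics/s8c.png

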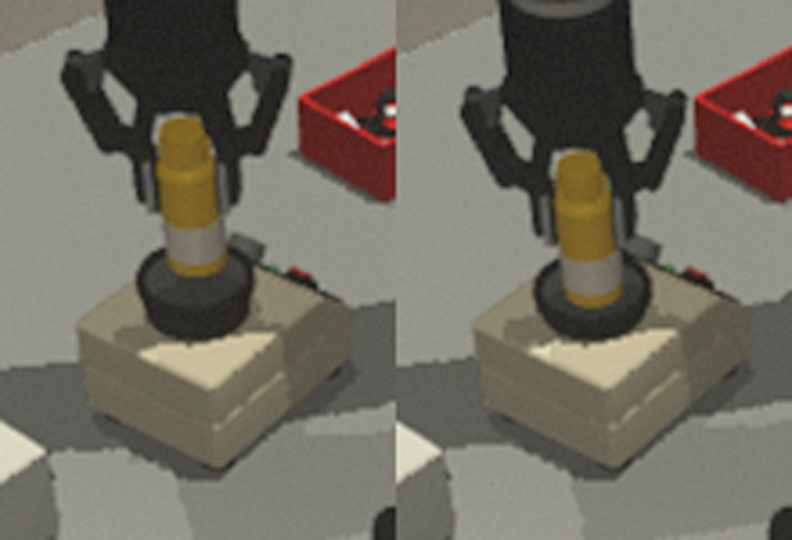

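View pics/wrist8.png

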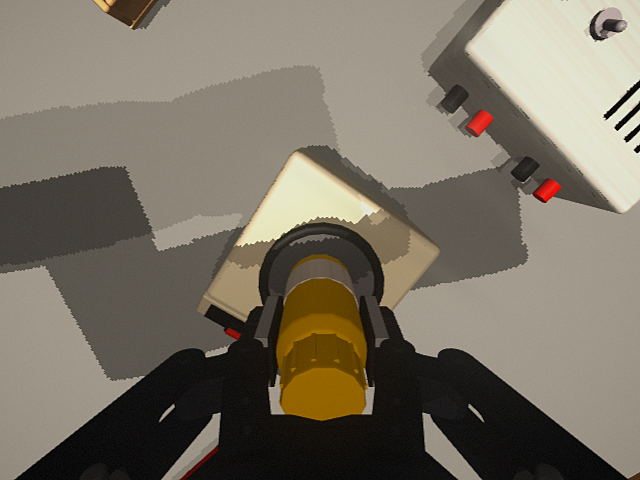

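The pad sits visibly lower on the mixer, and the bottle is upright, centred and has not slipped. I'll hold one more second for margin, then lift.

carry_out(moves=[[0,0,0,0,-1],[0,0,0,0,-1],[0,0,0,0,-1],[0,0,0,0,-1],[0,0,0,0,-1],[0,0,0,0,-1],[0,0,0,0,-1],[0,0,0,0,-1],[0,0,0,0,-1],[0,0,0,0,-1]])

```text
clock: 11.95
eef_pos: [0.4859, -0.2836, 0.1616]
tool_rot: [0.925, -0.38, 0.001, 0.0]
ft_force: [-8.9, 5.4, 21.9]
grip_width: 0.0364
```

carry_out(moves=[[0,0,-0.05,0,-1],[0,0,-0.1,0,-1],[0,0,-0.2,0,-1],[0,0,-0.4,0,-1],[0,0,-0.7,0,-1],[0,0,-0.7,0,-1],[0,0,-0.7,0,-1]])

```text
clock: 12.65
eef_pos: [0.4867, -0.2841, 0.2277]
tool_rot: [0.925, -0.38, 0.001, 0.0]
ft_force: [-0.3, 0.0, -2.0]
grip_width: 0.0364
```

```bash
python3 - <<'E'
from h import *
np.set_printoptions(precision=4,suppress=True)
o=bot.get_obs(); print(o['clock'],o['eef_pos'],o['tool_rot'],o['grip_width'],o['ft_force'])
# mat target from top7 corners
t=cv2.imread('pics/top7.png');T=imaging.camera_model('top')
c=[((a+.5)/6-.5+150,(b+.5)/6-.5+205) for a,b in ((48,200),(453,55),(613,533))]
P=np.array([onz(T,*q,.003) for q in c]); print(P)
ctr=(P[0]+P[2])/2; ax=P[1]-P[2]; ax/=np.linalg.norm(ax); ay=P[0]-P[1]; ay/=np.linalg.norm(ay)
print('ctr',ctr,'ax',ax,np.degrees(np.arctan2(ax[1],ax[0])),'ay',ay, np.linalg.norm(P[1]-P[2]),np.linalg.norm(P[0]-P[1]))
tgt=ctr-.042*ay; print('target',tgt)
Rt=R.from_quat(o['tool_rot']); print('delta tool (bottle)',Rt.inv().apply(tgt-(o['eef_pos']+Rt.apply([0,.005,0]))))
E
```

```text
12.65 [ 0.4867 -0.2841  0.2277] [ 0.9251 -0.3798  0.0009  0.0001] 0.036399537862734456 [-0.3066  0.0305 -1.976 ]
[[0.5413 0.4095 0.003 ]
 [0.5993 0.2518 0.003 ]
 [0.411  0.1841 0.003 ]]
ctr [0.4761 0.2968 0.003 ] ax [0.9409 0.3387 0.    ] 19.798816377795166 ay [-0.3449  0.9386  0.    ] 0.20013648307144474 0.1679584987227307
target [0.4906 0.2574 0.003 ]
delta tool (bottle) [-0.3781 -0.3928  0.2242]
```

The bottle lifted cleanly, and the force is back to the bottle's weight. I'll carry it across to the mat at height.

carry_out(moves=[[-0.3,-0.3,0,0,-1],[-0.6,-0.6,0,0,-1],[-0.95,-0.95,0,0,-1]])

```text
clock: 12.95
eef_pos: [0.4844, -0.1486, 0.2253]
tool_rot: [0.925, -0.381, -0.001, 0.0]
ft_force: [1.2, 0.3, -0.3]
grip_width: 0.0364
```

carry_out(moves=[[-0.3,-0.3,0,0,-1],[-0.6,-0.6,0,0,-1],[-0.95,-0.95,0,0,-1]])

```text
clock: 13.25
eef_pos: [0.4835, -0.0138, 0.2256]
tool_rot: [0.925, -0.38, -0.001, 0.001]
ft_force: [1.0, -0.3, -0.9]
grip_width: 0.0363
```

carry_out(moves=[[-0.3,-0.3,0,0,-1],[-0.6,-0.6,0,0,-1],[-0.95,-0.95,0,0,-1]])

```text
clock: 13.55
eef_pos: [0.4826, 0.1204, 0.2256]
tool_rot: [0.925, -0.38, -0.001, 0.001]
ft_force: [0.6, -0.2, -1.4]
grip_width: 0.0367
```

carry_out(moves=[[-0.2,-0.2,0,-0.09,-1],[-0.4,-0.4,0,-0.18,-1],[-0.6,-0.6,0,-0.27,-1],[-0.6,-0.6,0,-0.36,-1],[-0.6,-0.6,0,-0.45,-1],[-0.6,-0.6,0,-0.54,-1],[-0.6,-0.6,0,-0.63,-1],[-0.6,-0.6,0,-0.72,-1],[-0.6,-0.6,0,-0.72,-1],[-0.6,-0.6,0,-0.72,-1]])

```text
clock: 14.55
eef_pos: [0.4826, 0.2039, 0.2261]
tool_rot: [0.985, 0.174, -0.001, 0.0]
ft_force: [0.2, -0.3, -1.0]
grip_width: 0.0361
```

```bash
python3 - <<'E'
from h import *
np.set_printoptions(precision=4,suppress=True)
o=bot.get_obs(); print(o['clock'],o['eef_pos'],o['joint_pos'],o['grip_width'],o['ft_force'])
W=imaging.camera_model('wrist');im=imaging.camera('wrist')[:,:,::-1].copy(); cv2.imwrite('pics/w9.png',im)
cv2.imwrite('pics/scene9.png',imaging.camera('scene')[:,:,::-1])
tgt=np.array([.4906,.2574,.003])
Rt=R.from_quat(o['tool_rot']);print(Rt.as_matrix()); print('delta tool (bottle)',Rt.inv().apply(tgt-(o['eef_pos']+Rt.apply([0,.005,.0659]))))
E
```

```text
14.55 [0.4826 0.2039 0.2261] [0.3998 0.3041 0.0111 1.28   0.     1.6218] 0.03612762460047416 [ 0.1729 -0.3484 -0.9932]
[[ 0.9398  0.3418 -0.002 ]
 [ 0.3418 -0.9398 -0.0008]
 [-0.0022  0.0001 -1.    ]]
delta tool (bottle) [ 0.0263 -0.0525  0.1571]
```

View pics/w9.png

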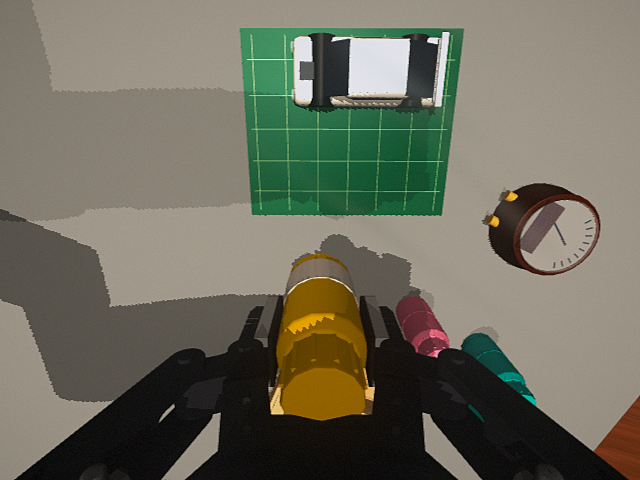

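View pics/scene9.png

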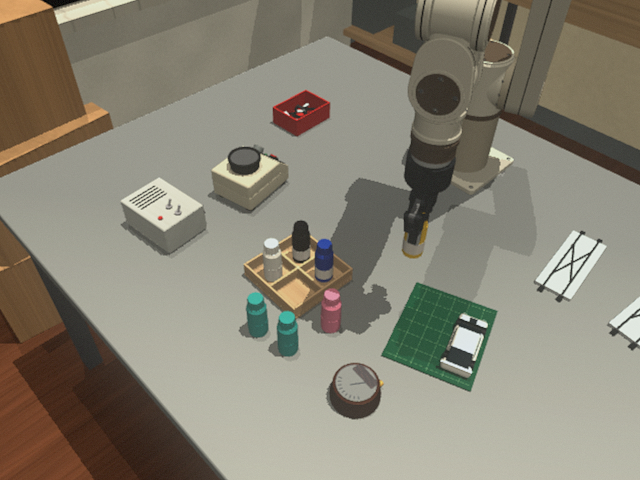

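The wrist view shows the mat's near corners at (251,215) and (443,215), its far corners at (241,28) and (463,28), and the car on the far half. I'll check the target against this view.

```bash
python3 - <<'E'
from h import *
np.set_printoptions(precision=4,suppress=True)
W=imaging.camera_model('wrist'); o=bot.get_obs(); Rt=R.from_quat(o['tool_rot'])
P=np.array([onz(W,u,v,.003) for u,v in ((251,215),(443,215),(463,28),(241,28))])
for p in P: print(p, Rt.inv().apply(p-o['eef_pos'])[:2])
print(np.linalg.norm(P-np.roll(P,1,0),axis=1),P.mean(0))
n=(P[0]+P[1])/2; f=(P[2]+P[3])/2; d=(f-n)/np.linalg.norm(f-n); t=n+.043*d; print('target',t,'tool',Rt.inv().apply(t-(o['eef_pos']+Rt.apply([0,.005,0]))))
E
```

```text
[0.4113 0.1792 0.003 ] [-0.0754 -0.0012]
[0.6014 0.2486 0.003 ] [ 0.1269 -0.0013]
[0.5411 0.408  0.003 ] [ 0.1249 -0.1717]
[0.3551 0.3402 0.003 ] [-0.073  -0.1717]
[0.1705 0.2023 0.1704 0.1979] [0.4772 0.294  0.003 ]
target [0.4916 0.2543 0.003 ] tool [ 0.0258 -0.0493  0.2236]
```

Both views agree to within 3 mm. I'll move over the target and go down.

carry_out(moves=[[0.13,-0.25,0,0,-1],[0.26,-0.51,0.1,0,-1],[0.26,-0.51,0.3,0,-1],[0.26,-0.51,0.6,0,-1],[0.26,-0.51,0.9,0,-1],[0.26,-0.51,1,0,-1],[0.26,-0.51,1,0,-1],[0.26,-0.51,1,0,-1]])

```text
clock: 15.45
eef_pos: [0.4907, 0.2613, 0.1284]
tool_rot: [0.985, 0.175, 0.001, -0.0]
ft_force: [1.2, -0.9, -0.6]
grip_width: 0.0366
```

```bash
python3 - <<'E'
from h import *
np.set_printoptions(precision=4,suppress=True)
o=bot.get_obs(); print(o['eef_pos'],o['ft_force'])
for n in('wrist','scene'): cv2.imwrite(f'pics/{n}10.png',imaging.camera(n)[:,:,::-1])
Rt=R.from_quat(o['tool_rot']); print('base',o['eef_pos']+Rt.apply([0,.005,.0659]))
E
```

```text
[0.4907 0.2613 0.1284] [ 1.2314 -0.9085 -0.6159]
base [0.4925 0.2566 0.0625]
```

View pics/wrist10.png

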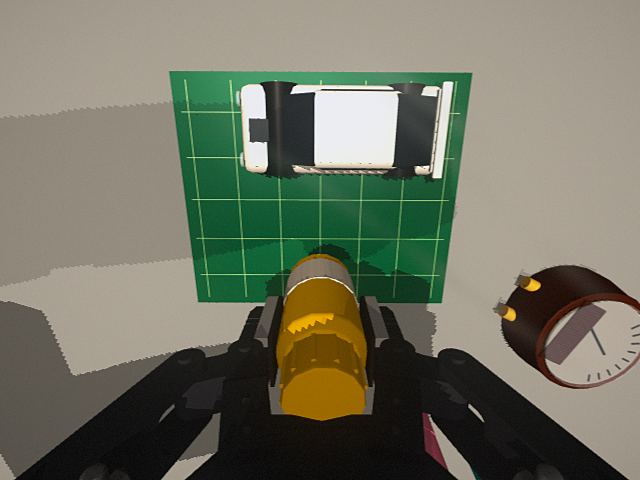

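View pics/scene10.png

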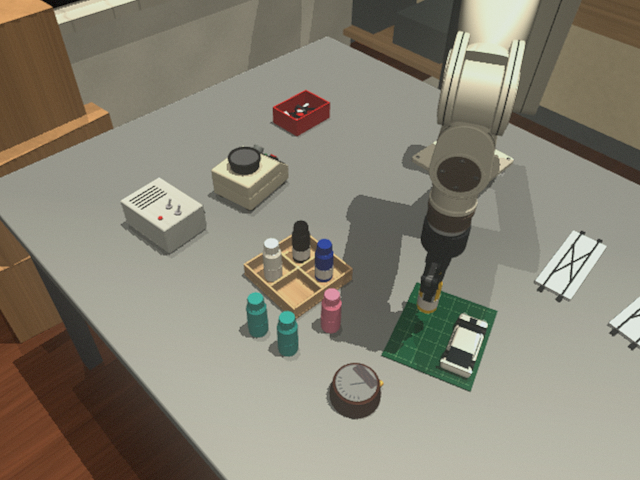

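carry_out(moves=[[0,0,0.2,0,-1],[0,0,0.35,0,-1],[0,0,0.45,0,-1],[0,0,0.52,0,-1],[0,0,0.55,0,-1],[0,0,0.55,0,-1],[0,0,0.55,0,-1]])

```text
clock: 16.25
eef_pos: [0.4904, 0.2612, 0.0729]
tool_rot: [0.985, 0.175, 0.001, -0.0]
ft_force: [0.4, 0.8, -1.0]
grip_width: 0.0365
```

Base is about 4 mm above the mat. I'll creep down the rest.

carry_out(moves=[[0,0,0.01,0,-1],[0,0,0.02,0,-1],[0,0,0.03,0,-1],[0,0,0.04,0,-1],[0,0,0.04,0,-1],[0,0,0.04,0,-1]])

```text
clock: 16.85
eef_pos: [0.49, 0.261, 0.0689]
tool_rot: [0.985, 0.175, 0.0, -0.0]
ft_force: [-2.5, -0.9, 5.3]
grip_width: 0.0361
```

The bottle is on the mat, with a contact force of 5 N. I'll release gradually.

carry_out(moves=[[0,0,0,0,0],[0,0,0,0,0],[0,0,0,0,0.2],[0,0,0,0,0.3],[0,0,0,0,0.4],[0,0,0,0,0.5],[0,0,0,0,0.6],[0,0,0,0,0.6],[0,0,0,0,0.6]])

```text
clock: 17.75
eef_pos: [0.49, 0.261, 0.0683]
tool_rot: [0.985, 0.175, 0.0, -0.0]
ft_force: [-0.2, 0.2, 0.0]
grip_width: 0.0682
```

```bash
python3 - <<'E'
from h import *
o=bot.get_obs(); print(o['eef_pos'],o['ft_force'])
for n in('wrist','scene'): cv2.imwrite(f'pics/{n}11.png',imaging.camera(n)[:,:,::-1])
E
```

```text
[0.48999151 0.2609971  0.06833572] [-0.15215754  0.20965734  0.00778374]
```

View pics/wrist11.png

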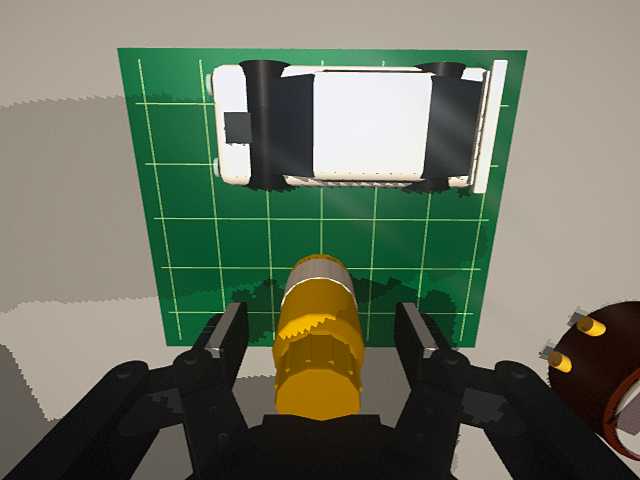

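The jaws stand clear on both sides of the bottle and the force is zero. I'll go straight up.

carry_out(moves=[[0,0,-0.1,0,0.6],[0,0,-0.3,0,0.6],[0,0,-0.6,0,0.6],[0,0,-1,0,0.6],[0,0,-1,0,0.6]])

```text
clock: 18.35
eef_pos: [0.4934, 0.2628, 0.1752]
tool_rot: [0.985, 0.175, 0.006, -0.002]
ft_force: [1.0, 0.7, 1.5]
grip_width: 0.0683
```

carry_out(moves=[[0,0.3,-0.3,0,0.6],[0,0.7,-0.6,0,0.6],[0,1,-0.6,0,0.6],[0,1,-0.6,0,0.6],[0,1,-0.6,0,0.6]])

```text
clock: 18.85
eef_pos: [0.5243, 0.1666, 0.2284]
tool_rot: [0.985, 0.174, -0.0, -0.0]
ft_force: [0.1, -0.1, -0.0]
grip_width: 0.0683
```

```bash
python3 - <<'E'
from h import *
np.set_printoptions(precision=4,suppress=True)
o=bot.get_obs(); print(o['clock'],o['eef_pos'],o['ft_force'])
W=imaging.camera_model('wrist')
for n in('wrist','scene','top'): cv2.imwrite(f'pics/{n}12.png',imaging.camera(n)[:,:,::-1])
im=cv2.imread('pics/wrist12.png')
for b in blobs(mask(im,(22,140,60),(35,255,255)),100): print(b)
for b in blobs(mask(im,(25,150,190),(35,255,255)),100): print('cap',b,onz(W,*b[1],.099))
a,b=cv2.imread('pics/top0.png'),cv2.imread('pics/top12.png')
cv2.imwrite('pics/t12c.png',cv2.resize(b[120:330,140:520],None,fx=2,fy=2,interpolation=cv2.INTER_CUBIC))
E
```

```text
18.85 [0.5243 0.1666 0.2284] [ 0.1126 -0.0775 -0.0052]
([297, 87, 48, 51, 1650], [319.8, 111.3])
cap ([299, 88, 43, 44, 1350], [319.3, 109.8]) [0.4882 0.2572 0.099 ]
```

View pics/wrist12.png

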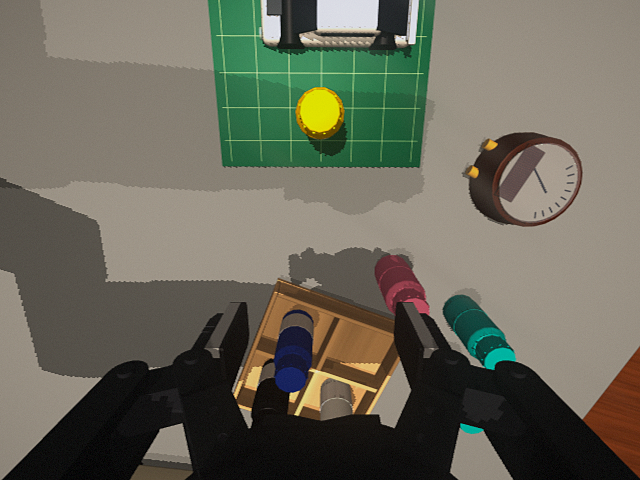

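View pics/scene12.png

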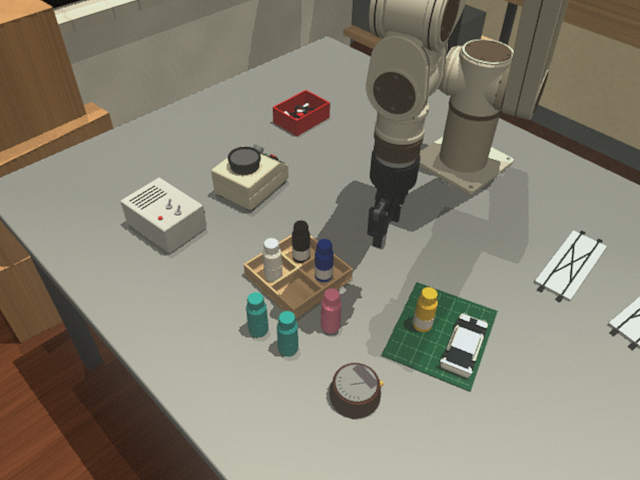

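View pics/t12c.png

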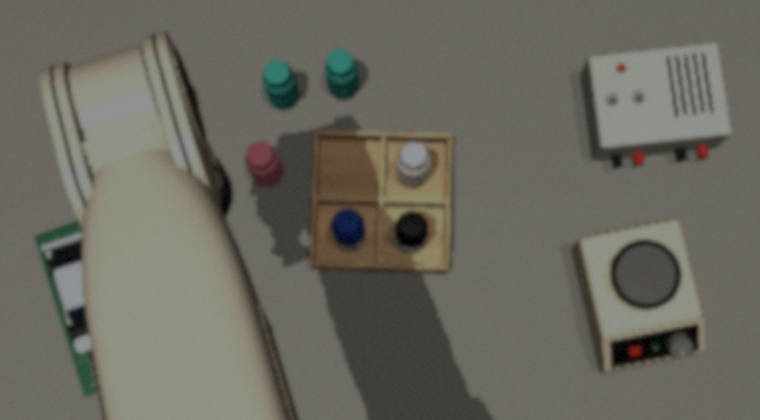

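The bottle stands upright on the free half of the mat at about (0.489, 0.257). The pad is up, and the caddy, the other bottles, the car and the ammeter are where they were. The arm is clear, so I'll hand in.

```bash
python3 -c "
from workcell import bot, order
print(bot.get_obs()['clock'], order.job_done())"
```

```text
the job is handed in; nothing more can be done
19.0 None
```

I mixed the yellow paint and stood the bottle on the green mat. The job was handed in at 19.0 s; no verdict is reported.

- **Mixing:** I took the yellow bottle from the far-left caddy compartment and pressed it upright on the middle of the pad. The pad was on its stop for about 3 s at about 22 N, and the bottle did not slip in the grip.
- **Placing:** I set the bottle down with about 5 N of contact, opened the jaws gradually and moved the arm clear.
- **Last checks:** The wrist view put the bottle's cap at (0.488, 0.257), within about 5 mm of where I aimed. The base is well inside the mat's edges. The pictures show it upright, the pad up again, and the other bottles, caddy, car and ammeter where they were. The contact force was zero.
- **Disagreements:** The wrist and fixed cameras differed by 3–5 mm on the yellow bottle, the pad and the mat, well within the tolerances. The first scene-camera reading of the pad was off: it put the pad's lip at 0.099 m high instead of 0.108 m. I used the top and wrist views for the pad instead.

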